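# Set the cross-cut jig: flip the stop down and butt the board

## Robot

A 7-joint arm with a two-finger parallel gripper is mounted at the origin on a cart in front of the work surface, level with it; the furniture and walls round the work are solid. World frame = base frame: x ahead of the robot, y to its left, z up, the work surface at z = 0. Lengths are in m, angles in degrees, forces in N, time in s.
With the tool pointing down it reaches from about 0.425 to 0.875 m from the base axis. Payload 4.7 kg.
Tool frame: the origin (TCP) lies on the mounting face of the last link; the fingertips stand 182 mm ahead of it and the grasp point (between the pads) lies 164 mm ahead of it; z points along the fingers, y is the line along which they close (so a half turn about z gives the same grasp; the last joint's range is limited). The gripper opens to 87 mm and grips with 3 to 60 N. Pads are 19 mm wide; open, the fingers measure 117 mm over their backs; the gripper's body (75 mm by 190 mm) begins 51 mm behind the grasp point.
Start: joints at [-66.4, 18.392, -4.016, 83.108, 1.295, 78.541, -3.26], TCP at [0.252, 0.599, 0.405] pointing down, gripper open.
Joint ranges: [-163.93, 163.93], [-17.29, 119.83], [-79.2, 71.16], [3.27, 140.29], [-89.18, 269.18], [5.43, 117.66], [-154.24, 154.24]. Speed limits (degrees/s): [147.25, 147.25, 180, 180, 180, 180, 180].

## Interface

Orientations are given as [roll, pitch, yaw] about the fixed x, y, z axes, in that order (R = Rz(yaw) Ry(pitch) Rx(roll)).
In Python, from cell import env gives the robot as it stands.
- The arm moves only by the tool servo_tool, never from a script. Its argument "plan" is a list of rows, each an object with "xyz": the shift along the tool's x, y, z in cm, a list of three; "twist": the turn, a rotation vector about the tool's x, y, z in degrees, a list of three; "jaw": the closure, from 0 (fully open) to 1 (shut). In form: [{"xyz": [x, y, z], "twist": [wx, wy, wz], "jaw": jaw}, ...]. A call has 1 to 10 rows; each row is the pose to reach, as a shift and turn from the pose commanded when the call began, along the tool's axes at that moment; what a row does not reach only later rows make up. A row lasts 1/12 s, in which the tool goes at most 41.7 mm and 7.16 degrees, less where a joint would pass 70% of its speed; a pose out of reach is approached as far as the arm can. A call with a gripper value outside its range is refused whole. The fingers move at their own pace and stop on an object; "newtons" is the grip in N (left out, the last holds). Time passes only in rows, so rows that repeat a pose let the fingers close. It gives the time, the measured TCP pose, the force, the opening and the grip force at its end, in the units of the state.
- env.get_obs(): the state, without advancing time (a new reading comes with each control period).
- env.read_camera(name): name is "side" or "top" or "wrist"; returns a dict with "img" (420x560x3 uint8, red, green, blue), "camera_matrix" (3x3 intrinsics, pixels), "R" (3x3) and "t" (3): a world point X has camera coordinates R X + t. Camera axes: x right, y down, z forward; pixel columns grow to the right and rows downward; lengths in m; the calibration is good to about 2 mm. The wrist camera is an equidistant fisheye: a pixel r from the principal point sees the ray r / f radians off the axis. A picture is of the moment at which its call begins. There is no depth.
- env.sign_off(): hands the job in; it is judged then, once.
The state is a dict: "time_s": time; "qpos": joint angles; "joint_velocities": joint speeds; "effort": joint torques, N m; "tool_pos": TCP position; "tool_rot": TCP orientation; "force": force on the tool from outside, world axes, zero at the start; "wrist_torque": the same for the moment, N m; "grip_width": finger opening in m; "grasp_force": force on a finger pad.
Only numpy, scipy, OpenCV 4.12 (cv2) and the standard library are available. Lean on these libraries where they do the work, as an engineer would, in place of code of your own. Each camera call takes 0.05 s, during which the arm holds its last target. There are 200 camera calls.

## Task

Set up the saw jig for the next cut: flip the red stop on the fence forward so that it drops fully down in front of the fence, then push the board flat against the fence and along it, gently, until its left end butts against the red stop. Do this by pushing only: the board is never lifted off the jig. Leave the blue stop flipped back, do not disturb the tools round about, and finish clear of everything.

Things in the scene. Friction and masses are not known exactly. Their poses are not given: they have to be found in the camera images.
- jig: Cross-cut jig, fixed: grey-faced plywood base 180 (x) x 500 (y) x 12 mm, origin under its centre, x away from the robot, y left along the fence. Aluminium fence: face at x = +45 mm, 36 mm high above the base, 25 mm thick, y = -15 to 250 mm; right of it a hardwood kerf block, face in the same plane, 50 mm high, 38 thick, y = -117 to -15 mm (saw kerf at -60). No fence further right.
- fence (a point): Point on the fence's front face (the face towards the robot), at the top of the base (12 mm above the bench), half way along the base. Axes as the jig's: x points into the fence, y left along it.
- red_stop_hinge (a point): Hinge of the stop with the RED foot, above the fence's top, 58 mm above the bench; axes as the jig's, the hinge runs along y. Red and blue swap places along the fence from start to start. Its carriage is 34 mm wide (y), rises 5 mm above the hinge, and its black clamp knob reaches 30 mm behind the hinge (x), below the hinge's height.
- red_stop (a joint): Red stop's swing, rad. 0 = fully down: bar 52 long, 22 wide (y), 7 mm thick level from hinge to -x, with the red foot (30 x, 24 y) at its end hanging in front of the fence to 4 mm above the base. Grows flipping up and back; 1.57 = bar upright; 2.4 = fully back (starts 2.15 to 2.4). 90 g, free: push the bar from behind to -x, 15 to 40 mm above the hinge (1 N); below 1.7 it falls down of itself.
- red_stop_face (a point): On the red foot's right face (towards -y of the jig), which the board's end is to meet: middle of the foot's depth, 12 mm right of the hinge's middle; when the stop is down, 26 mm in front of the fence face and 10 mm above the foot's lower edge. Moves with the stop; y axis along the fence.
- blue_stop_hinge (a point): The same for the stop with the BLUE foot, which stays flipped back. Flipped back, a stop leaves the board free to pass below.
- blue_stop (a joint): Swing of the blue stop, as red_stop; starts at 2.15 to 2.4 and stays there.
- board: Planed light brown wooden board, 90 (x) x 280 (y) x 18 mm, 160 to 320 g, loose, flat on the jig's base 12 mm above the bench, in front of the fence and clear of it, a little askew, left end right of both stops, right end overhanging the base. Origin under its centre, x towards the fence, y left. 1 to 3 N on an edge pushes it.
- board_left (a point): Middle of the board's left end (at half thickness).
- board_right (a point): Middle of the board's right end (at half thickness).
- board_back_left (a point): Left corner of the board's back edge (the edge towards the fence), half thickness.
- board_back_right (a point): Right corner of the board's back edge, half thickness.
- tape_measure: Bystander: red tape measure, 40x80x68 mm, loose, behind the jig at the left.
- spirit_level: Bystander: small red spirit level, 21x270x45 mm, loose, standing on edge behind the jig.
- sd_red: Bystander: red screwdriver, 29x210x29 mm, loose, lying left of the jig.
- oil_can: Bystander: green oil can with a spout, 71x86x187 mm, loose, behind the jig at the right.

How it is judged:
By the outcome, as a careful person would: the job done as asked, in the order asked, and still so for the second after the job is handed in, with the robot touching nothing.
It also fails if it takes over 61 s, if anything falls off the work surface, if the arm or the gripper's body presses on something with over 40 N, if the wrist force passes 120 N, or if a joint passes its speed limit or range.

## Working session

There is one attempt and no reset: what is moved stays moved. The work goes in short steps, Python scripts to look and compute and a tool call to move; the robot and the scene stay as the last step left them, time stands still between calls to the robot, and variables do not carry over. Pictures are saved under pics/ and viewed, at most 10 in all, crops included, and the job is handed in when it is done.

Besides the shell and the picture viewer there is one more tool, called after "Request:" by a JSON object that holds its "method" and its "body", one argument or row to a line. servo_tool: Moves the arm, as the interface text tells. Its arguments: {"type":"object","properties":{"plan":{"type":"array","items":{"type":"object","properties":{"xyz":{"type":"array","items":{"type":"number"}},"twist":{"type":"array","items":{"type":"number"}},"jaw":{"type":"number"}}}},"newtons":{"type":"number"}},"required":["plan"]}

```bash
ls; mkdir -p pics
cat > h.py <<'E'
import numpy as np,cv2
from cell import env
def snap(n,fn):
    c=env.read_camera(n); np.savez('pics/'+fn+'.npz',**c)
    cv2.imwrite('pics/'+fn+'.png',c['img'][:,:,::-1]); return c
def ray(c,px):
    K=c['camera_matrix'];d=np.array([(px[0]-K[0,2])/K[0,0],(px[1]-K[1,2])/K[1,1],1.])
    return -c['R'].T@c['t'], c['R'].T@d
def onplane(c,px,z):
    o,d=ray(c,px); return o+d*(z-o[2])/d[2]
def proj(c,X):
    p=c['camera_matrix']@(c['R']@np.array(X)+c['t']); return p[:2]/p[2]
def tri(c1,p1,c2,p2):
    o1,d1=ray(c1,p1);o2,d2=ray(c2,p2)
    s=np.linalg.lstsq(np.c_[d1,-d2],o2-o1,rcond=None)[0]
    a,b=o1+d1*s[0],o2+d2*s[1]; return (a+b)/2,np.linalg.norm(a-b)
E
python3 - <<'E'
from h import *
o=env.get_obs(); print(o)
for n in('top','side'):
    c=snap(n,n+'0'); print(n,c['camera_matrix'],-c['R'].T@c['t'],c['R'])
E
```

```text
pics
{'time_s': 0.0, 'qpos': array([-66.39950789,  18.43984196,  -4.01647049,  83.17350897,
         1.29553944,  78.53906431,  -3.25888285]), 'joint_velocities': array([ 0.07707641, -0.00696666, -0.01411001, -0.09255384,  0.05569296,
       -0.04076229,  0.00895442]), 'effort': array([ 2.36603091e-04, -4.91298151e+01, -4.03788993e-01, -3.12525415e+01,
       -6.40361197e-02,  4.38436959e-02,  1.83482834e-04]), 'tool_pos': array([0.25175657, 0.59905704, 0.40366464]), 'tool_rot': array([-1.79892858e+02,  5.80991658e-03,  1.57211348e+02]), 'force': array([ 1.21038479,  0.3643048 , -0.02178545]), 'wrist_torque': array([-0.00446377,  0.06243915,  0.00119848]), 'grasp_force': 0.0, 'grip_width': 0.087273667421537}
top [[468.92452227   0.         278.84959372]
 [  0.         468.92452227 214.41697939]
 [  0.           0.           1.        ]] [0.40182296 0.0467169  1.51682586] [[-0.0267931  -0.99945683 -0.01918806]
 [-0.98861842  0.02933542 -0.14755696]
 [ 0.1480397   0.01501616 -0.98886741]]
side [[535.63952051   0.         278.42704563]
 [  0.         535.63952051 215.27233593]
 [  0.           0.           1.        ]] [1.20448377 1.08770996 0.95408368] [[-0.8779659   0.4785583   0.01256325]
 [ 0.28144004  0.53720506 -0.79511145]
 [-0.38725622 -0.69454494 -0.60633319]]
```

View pics/top0.png

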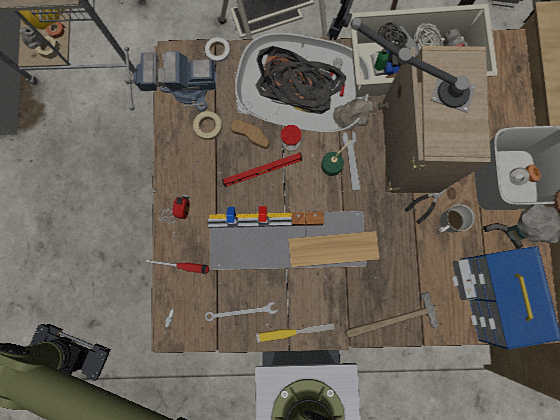

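View pics/side0.png

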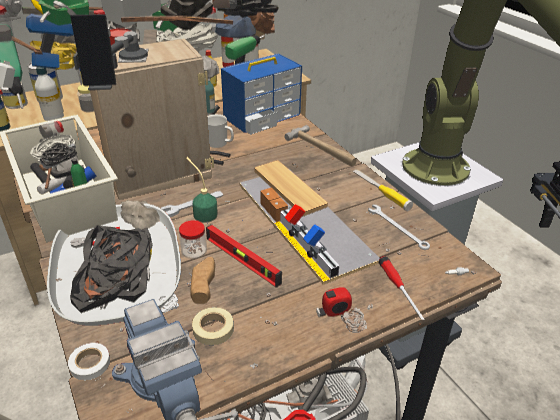

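The top view shows the jig at about (210–365, 212–268). The blue stop is at (231,215), the red stop at (263,215), and the board runs from (289,250) to (378,247). I'll zoom in on both views.

Run:
```python
import cv2,numpy as np
a=cv2.imread('pics/top0.png')[200:275,200:390]; b=cv2.imread('pics/side0.png')[150:290,230:390]
a=cv2.resize(a,None,fx=4,fy=4,interpolation=cv2.INTER_CUBIC)
b=cv2.resize(b,(330,289),interpolation=cv2.INTER_CUBIC)
o=np.zeros((600,780,3),np.uint8);o[:300,:760]=a;o[305:594,:330]=b;cv2.imwrite('pics/z0.png',o)
```

```text
(no output)
```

View pics/z0.png

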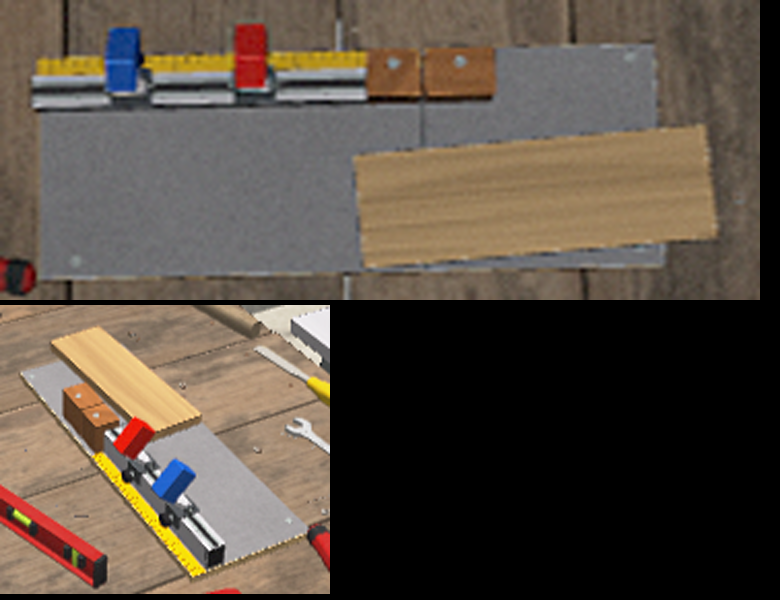

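```bash
cat >> h.py <<'E'
def tf(X,J): # world-> jig
    c,s=np.cos(J[2]),np.sin(J[2]); d=np.array(X[:2])-J[:2]; return np.array([c*d[0]+s*d[1],-s*d[0]+c*d[1]])
def fj(x,y,J):
    c,s=np.cos(J[2]),np.sin(J[2]); return np.array([J[0]+c*x-s*y,J[1]+s*x+c*y])
E
python3 - <<'E'
from h import *
c=dict(np.load('pics/top0.npz'))
P=lambda x,y,z:onplane(c,(200+x/4-.4,200+y/4-.4),z)
fl,fr,br=P(40,278,.012),P(665,266,.012),P(655,46,.012)
print('base',fl,fr,br,np.linalg.norm(fl-fr),np.linalg.norm(fr-br))
cen=(fl+br)/2; u=fl-fr; yaw=np.arctan2(-u[0],u[1]); J=np.array([cen[0],cen[1],yaw]); print('J',J,np.degrees(yaw))
for n,p in dict(kerfR=(495,99,.012),facL=(40,110,.012),kerftopR=(496,46,.062),fenceTL=(33,76,.048)).items(): print(n,tf(P(*p),J))
b=[P(*q,.030) for q in((355,156),(705,126),(718,238),(362,267))]
for q in b: print('board',q,tf(q,J))
print('len',np.linalg.norm(b[0]-b[1]),np.linalg.norm(b[1]-b[2]))
hsv=cv2.cvtColor(c['img'],cv2.COLOR_RGB2HSV)
for n,p in dict(redtop=(251,24,.09),redbot=(251,88,.065),blue=(124,28,.09),blueb=(124,92,.065)).items(): print(n,tf(P(*p),J))
# side triangulation of foot centroid
s=dict(np.load('pics/side0.npz'))
for nm in 'red','blue':
  ce=[]
  for cam,box in((c,(200,235,200,280)),(s,(200,250,280,330))):
    h=cv2.cvtColor(cam['img'],cv2.COLOR_RGB2HSV).astype(int)
    m=((h[...,0]<8)|(h[...,0]>172))if nm=='red' else (abs(h[...,0]-110)<12)
    m&=(h[...,1]>150)&(h[...,2]>60); k=np.zeros(m.shape,bool);k[box[0]:box[1],box[2]:box[3]]=1
    ys,xs=np.nonzero(m&k);ce.append((xs.mean(),ys.mean()));print(len(xs),xs.min(),xs.max(),ys.min(),ys.max())
  X,g=tri(c,ce[0],s,ce[1]);print(nm,X,g,tf(X,J))
E
```

```text
base [0.45688665 0.29576253 0.012     ] [ 0.45270598 -0.2026948   0.012     ] [ 0.62984283 -0.20420939  0.012     ] 0.4984748596422057 0.17714332119516302
J [ 0.54336474  0.04577657 -0.00838701] -0.48054019160012246
kerfR [ 0.04805577 -0.11859965]
facL [0.04675501 0.24971774]
kerftopR [ 0.08358544 -0.11680559]
fenceTL [0.06953042 0.24939928]
board [0.54577153 0.04116858 0.03      ] [ 0.00244535 -0.00458765]
board [ 0.56170263 -0.23734209  0.03      ] [ 0.02071174 -0.28295491]
board [ 0.47285168 -0.24246038  0.03      ] [-0.06809316 -0.2888182 ]
board [0.45786806 0.03826927 0.03      ] [-0.08543071 -0.00822409]
len 0.27896593320453983 0.08899825193349581
redtop [0.10047681 0.07364904]
redbot [0.05400951 0.07561404]
blue [0.09946916 0.17188863]
blueb [0.05293896 0.17506696]
120 259 266 206 221
236 285 305 204 224
red [0.61752257 0.11988428 0.09755318] 0.0031539151289169424 [0.07353369 0.07472706]
117 227 234 207 222
242 304 324 225 245
blue [0.61800481 0.21758533 0.09659888] 0.001690684763470502 [0.0731965  0.17242872]
```

The measured points agree with the given sizes: base 498×177 mm, board 279×89 mm. That puts red at jig y≈75 mm and blue at ≈173 mm. Next I move to behind the red stop with the gripper closed.

Request:
{"method": "servo_tool", "body": {
  "plan": [
    {"xyz": [-3.8,-1.9,0],"twist": [0,0,-2.2],"jaw": 1},
    {"xyz": [-7.6,-3.7,0],"twist": [0,0,-4.5],"jaw": 1},
    {"xyz": [-11.4,-5.6,0],"twist": [0,0,-6.7],"jaw": 1},
    {"xyz": [-15.2,-7.5,0],"twist": [0,0,-9],"jaw": 1},
    {"xyz": [-19,-9.3,0],"twist": [0,0,-11],"jaw": 1},
    {"xyz": [-22.8,-11.2,0],"twist": [0,0,-13],"jaw": 1},
    {"xyz": [-26.6,-13.1,0],"twist": [0,0,-15.5],"jaw": 1},
    {"xyz": [-30.4,-14.9,0],"twist": [0,0,-18],"jaw": 1},
    {"xyz": [-34.2,-16.8,0],"twist": [0,0,-20],"jaw": 1},
    {"xyz": [-38,-18.7,0],"twist": [0,0,-22.3],"jaw": 1}
  ],
  "newtons": 20
}}

```text
time_s: 0.93
tool_pos: [0.5261, 0.283, 0.4045]
tool_rot: [-180.0, -0.0, 179.6]
force: [0.8, 0.1, 0.1]
grip_width: 0.0281
grasp_force: 0.0
```

Request:
{"method": "servo_tool", "body": {
  "plan": [
    {"xyz": [-2.8,-3,0],"jaw": 1},
    {"xyz": [-5.6,-6,0],"jaw": 1},
    {"xyz": [-8.4,-9,0],"jaw": 1},
    {"xyz": [-11,-12,2],"jaw": 1},
    {"xyz": [-13,-15,4],"jaw": 1},
    {"xyz": [-14,-16,6.5],"jaw": 1},
    {"xyz": [-14,-16,8],"jaw": 1},
    {"xyz": [-14,-16,8],"jaw": 1}
  ]
}}

```text
validation failed for argument at $.pl...
```

Run:
```python
from h import *
c=snap('wrist','w1'); print(env.get_obs()['tool_pos'],c['camera_matrix'],-c['R'].T@c['t'],c['R'])
```

```text
[0.53219657 0.27367251 0.40448591] [[325.1922621    0.         283.24818678]
 [  0.         325.1922621  212.47664132]
 [  0.           0.           1.        ]] [0.46023082 0.28299987 0.38521114] [[ 6.58806965e-03  9.99978272e-01  2.28288600e-04]
 [ 9.69022638e-01 -6.44049027e-03  2.46887922e-01]
 [ 2.46884028e-01 -1.40529801e-03 -9.69044014e-01]]
```

View pics/w1.png

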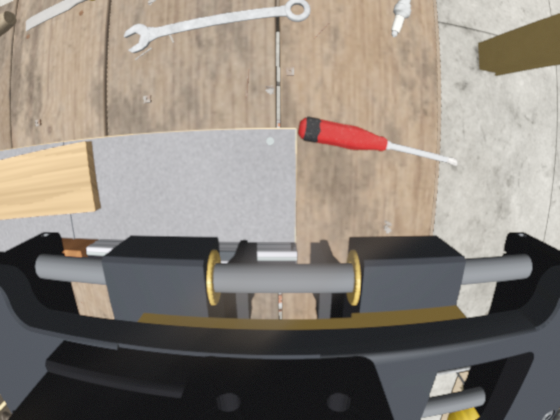

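The move was refused because its rows had no twist. The wrist view, still from the earlier place, shows the base's front-left corner at (296,128) and the screwdriver to its right. I'll resend it with twist.

Request:
{"method": "servo_tool", "body": {
  "plan": [
    {"xyz": [-2.8,-3,0],"twist": [0,0,0],"jaw": 1},
    {"xyz": [-5.6,-6,0],"twist": [0,0,0],"jaw": 1},
    {"xyz": [-8.4,-9,0],"twist": [0,0,0],"jaw": 1},
    {"xyz": [-11,-12,2],"twist": [0,0,0],"jaw": 1},
    {"xyz": [-13,-15,4],"twist": [0,0,0],"jaw": 1},
    {"xyz": [-14,-16,6.5],"twist": [0,0,0],"jaw": 1},
    {"xyz": [-14,-16,8],"twist": [0,0,0],"jaw": 1},
    {"xyz": [-14,-16,8],"twist": [0,0,0],"jaw": 1}
  ]
}}

```text
time_s: 1.65
tool_pos: [0.663, 0.1217, 0.3194]
tool_rot: [-179.8, -0.5, 179.3]
force: [-1.5, -0.3, -1.5]
grip_width: 0.0007
grasp_force: 0.0
```

Run:
```python
from h import *
c=snap('wrist','w2'); t=snap('top','t2'); o=env.get_obs(); print(o['tool_pos'],o['grip_width'],-c['R'].T@c['t'])
a=cv2.resize(t['img'][120:280,180:390],None,fx=2.6,fy=2.6)[:,:,::-1]
w=cv2.resize(c['img'][:,:,::-1],(245,184));f=np.zeros((600,790,3),np.uint8);f[:a.shape[0],:a.shape[1]]=a
s=snap('side','s2')['img'][150:290,230:390,::-1]; f[:245,546:790]=cv2.resize(s,(244,245)); f[250:434,545:790]=w
cv2.imwrite('pics/c2.png',f)
```

```text
[0.66346127 0.12452942 0.32408751] 0.00039998049198519903 [0.5969467  0.12203308 0.30061331]
```

View pics/c2.png

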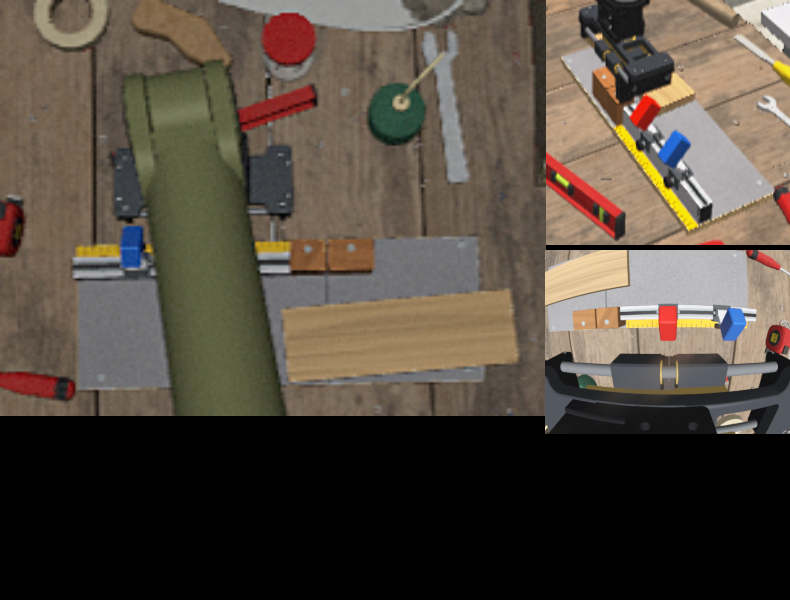

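The wrist inset shows the red stop at (668,318), centred on the closed fingers at (669,370), and blue well to the side. I descend behind it and push to −x.

Request:
{"method": "servo_tool", "body": {
  "plan": [
    {"xyz": [-0.5,0,2],"twist": [0,0,0],"jaw": 1},
    {"xyz": [-0.5,0,4],"twist": [0,0,0],"jaw": 1},
    {"xyz": [-0.5,0,5.4],"twist": [0,0,0],"jaw": 1},
    {"xyz": [-0.5,0,5.4],"twist": [0,0,0],"jaw": 1},
    {"xyz": [0.3,0,5.4],"twist": [0,0,0],"jaw": 1},
    {"xyz": [1.1,0,5.4],"twist": [0,0,0],"jaw": 1},
    {"xyz": [1.9,0,5.4],"twist": [0,0,0],"jaw": 1},
    {"xyz": [2.7,0,5.4],"twist": [0,0,0],"jaw": 1},
    {"xyz": [3.5,0,5.4],"twist": [0,0,0],"jaw": 1},
    {"xyz": [4.2,0,5.4],"twist": [0,0,0],"jaw": 1}
  ]
}}

```text
time_s: 2.63
tool_pos: [0.6204, 0.1241, 0.2711]
tool_rot: [180.0, -0.0, 179.5]
force: [-0.3, 0.6, -0.3]
grip_width: 0.0004
grasp_force: 0.0
```

Request:
{"method": "servo_tool", "body": {
  "plan": [
    {"xyz": [0.6,0,0],"twist": [0,0,0],"jaw": 1},
    {"xyz": [1.1,0,0],"twist": [0,0,0],"jaw": 1},
    {"xyz": [1.5,0,0],"twist": [0,0,0],"jaw": 1},
    {"xyz": [1.5,0,0],"twist": [0,0,0],"jaw": 1},
    {"xyz": [0,0,-2],"twist": [0,0,0],"jaw": 1},
    {"xyz": [0,0,-5],"twist": [0,0,0],"jaw": 1},
    {"xyz": [0,0,-8],"twist": [0,0,0],"jaw": 1},
    {"xyz": [0,0,-10],"twist": [0,0,0],"jaw": 1}
  ]
}}

```text
time_s: 3.3
tool_pos: [0.6227, 0.1239, 0.3736]
tool_rot: [180.0, 0.2, 179.5]
force: [0.2, 0.3, 0.2]
grip_width: -0.0002
grasp_force: 0.0
```

Run:
```python
from h import *
c=snap('wrist','w3');s=snap('side','s3')['img'][150:290,230:390,::-1]; print(env.get_obs()['tool_pos'])
f=np.zeros((420,780,3),np.uint8);f[:300,:400]=cv2.resize(c['img'][:,:,::-1],(400,300));f[:332,400:780]=cv2.resize(s,(380,332),interpolation=cv2.INTER_CUBIC)
cv2.imwrite('pics/c3.png',f)
```

```text
[0.62332463 0.12397917 0.37552294]
```

View pics/c3.png

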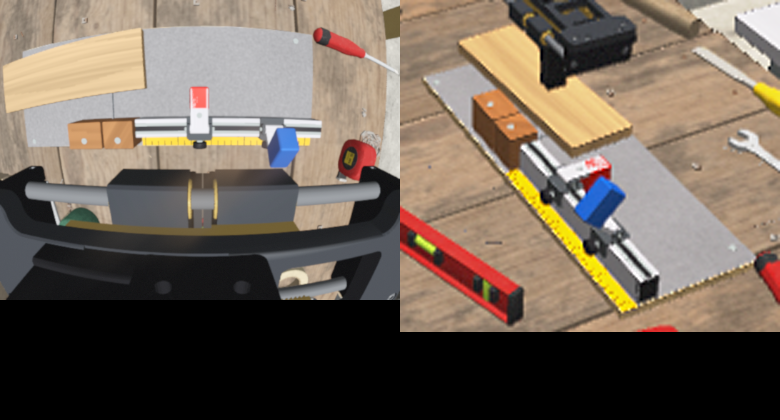

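Red is now down (foot at (199,97) in front of the fence) and blue is still back at (283,147). Next I open the gripper and go in front of the board, so the two fingers push it square.

Request:
{"method": "servo_tool", "body": {
  "plan": [
    {"xyz": [2,-2.4,0],"twist": [0,0,0],"jaw": 0},
    {"xyz": [5,-5.9,0],"twist": [0,0,0],"jaw": 0},
    {"xyz": [8,-9.5,0],"twist": [0,0,0],"jaw": 0},
    {"xyz": [11,-13,0],"twist": [0,0,0],"jaw": 0},
    {"xyz": [14,-16.6,1],"twist": [0,0,0],"jaw": 0},
    {"xyz": [16.5,-19.5,4],"twist": [0,0,0],"jaw": 0},
    {"xyz": [18.1,-21.4,7],"twist": [0,0,0],"jaw": 0},
    {"xyz": [18.1,-21.4,10],"twist": [0,0,0],"jaw": 0},
    {"xyz": [18.1,-21.4,11.5],"twist": [0,0,0],"jaw": 0},
    {"xyz": [18.1,-21.4,11.5],"twist": [0,0,0],"jaw": 0}
  ]
}}

```text
time_s: 4.23
tool_pos: [0.4355, -0.0891, 0.251]
tool_rot: [180.0, -0.5, 179.4]
force: [-1.7, 0.4, 0.1]
grip_width: 0.0589
grasp_force: 0.0
```

Request:
{"method": "servo_tool", "body": {
  "plan": [
    {"xyz": [0,0,0],"twist": [0,0,0],"jaw": 0},
    {"xyz": [0,0,0],"twist": [0,0,0],"jaw": 0},
    {"xyz": [0,0,0],"twist": [0,0,0],"jaw": 0}
  ]
}}

```text
time_s: 4.48
tool_pos: [0.4405, -0.0879, 0.2574]
tool_rot: [-180.0, 0.2, 179.6]
force: [0.6, -0.4, 0.1]
grip_width: 0.0789
grasp_force: 0.0
```

Request:
{"method": "servo_tool", "body": {
  "plan": [
    {"xyz": [0,0,2],"twist": [0,0,0],"jaw": 0},
    {"xyz": [0,0,4],"twist": [0,0,0],"jaw": 0},
    {"xyz": [0,0,5],"twist": [0,0,0],"jaw": 0},
    {"xyz": [0,0,5.6],"twist": [0,0,0],"jaw": 0},
    {"xyz": [0,0,5.6],"twist": [0,0,0],"jaw": 0},
    {"xyz": [0,0,5.6],"twist": [0,0,0],"jaw": 0}
  ]
}}

```text
time_s: 4.98
tool_pos: [0.4396, -0.0883, 0.2004]
tool_rot: [-180.0, 0.0, 179.5]
force: [0.1, -0.3, -0.1]
grip_width: 0.087
grasp_force: 0.0
```

Request:
{"method": "servo_tool", "body": {
  "plan": [
    {"xyz": [-0.5,0,0],"twist": [0,0,0],"jaw": 0},
    {"xyz": [-1,0,0],"twist": [0,0,0],"jaw": 0},
    {"xyz": [-1.4,0,0],"twist": [0,0,0],"jaw": 0},
    {"xyz": [-1.8,0,0],"twist": [0,0,0],"jaw": 0},
    {"xyz": [-2.2,0,0],"twist": [0,0,0],"jaw": 0},
    {"xyz": [-2.6,0,0],"twist": [0,0,0],"jaw": 0},
    {"xyz": [-3,0,0],"twist": [0,0,0],"jaw": 0},
    {"xyz": [-3.4,0,0],"twist": [0,0,0],"jaw": 0},
    {"xyz": [-3.8,0,0],"twist": [0,0,0],"jaw": 0},
    {"xyz": [-4.2,0,0],"twist": [0,0,0],"jaw": 0}
  ]
}}

```text
time_s: 5.82
tool_pos: [0.4814, -0.0888, 0.1997]
tool_rot: [-180.0, -0.0, 179.5]
force: [-1.9, 0.5, 0.2]
grip_width: 0.0871
grasp_force: 0.5
```

Request:
{"method": "servo_tool", "body": {
  "plan": [
    {"xyz": [-0.2,0,0],"twist": [0,0,0],"jaw": 0},
    {"xyz": [-0.2,0,0],"twist": [0,0,0],"jaw": 0},
    {"xyz": [-0.2,0,0],"twist": [0,0,0],"jaw": 0}
  ]
}}

```text
time_s: 6.07
tool_pos: [0.4833, -0.0888, 0.1998]
tool_rot: [-180.0, 0.0, 179.5]
force: [0.4, -0.1, 0.4]
grip_width: 0.0871
grasp_force: 0.0
```

Request:
{"method": "servo_tool", "body": {
  "plan": [
    {"xyz": [-0.2,0,0],"twist": [0,0,0],"jaw": 0},
    {"xyz": [-0.4,0,0],"twist": [0,0,0],"jaw": 0},
    {"xyz": [-0.5,0,0],"twist": [0,0,0],"jaw": 0},
    {"xyz": [-0.5,0,0],"twist": [0,0,0],"jaw": 0}
  ]
}}

```text
time_s: 6.4
tool_pos: [0.4869, -0.0889, 0.1994]
tool_rot: [180.0, -0.2, 179.5]
force: [-5.1, -0.5, 3.9]
grip_width: 0.0868
grasp_force: 2.7
```

Request:
{"method": "servo_tool", "body": {
  "plan": [
    {"xyz": [-0.1,0,0],"twist": [0,0,0],"jaw": 0},
    {"xyz": [-0.2,0,0],"twist": [0,0,0],"jaw": 0},
    {"xyz": [-0.2,0,0],"twist": [0,0,0],"jaw": 0}
  ]
}}

```text
time_s: 6.65
tool_pos: [0.4877, -0.0889, 0.199]
tool_rot: [180.0, -0.5, 179.5]
force: [-9.7, -0.2, 6.6]
grip_width: 0.0873
grasp_force: 4.8
```

Run:
```python
from h import *
s=snap('side','s4')['img'][140:290,220:390,::-1];t=snap('top','t4')['img'][195:275,200:390,::-1]
f=np.zeros((600,790,3),np.uint8);f[:320,:760]=cv2.resize(t,None,fx=4,fy=4,interpolation=cv2.INTER_CUBIC);f[325:595,:306]=cv2.resize(s,(306,270),interpolation=cv2.INTER_CUBIC)
cv2.imwrite('pics/c4.png',f)
```

```text
(no output)
```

View pics/c4.png

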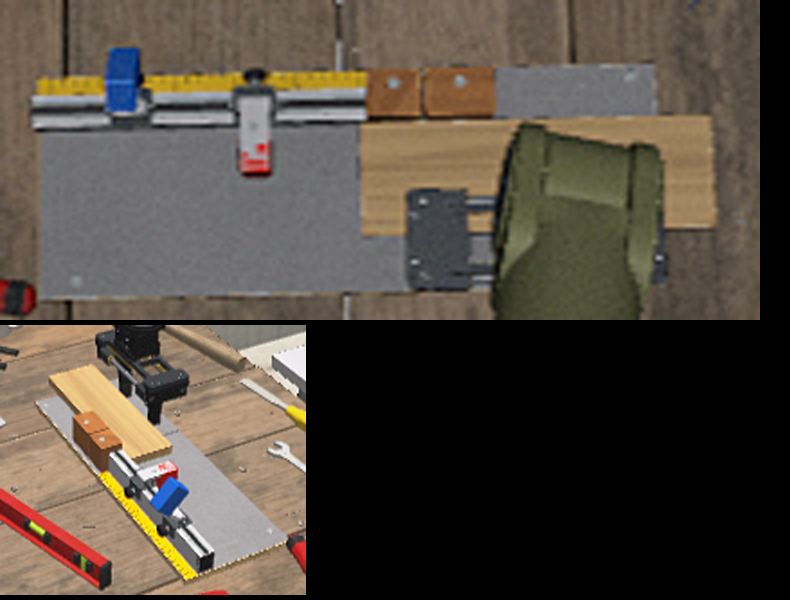

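The board is flat against the kerf block and fence (back edge from (362,121) to (712,115)) and red stays down at (255,140). I back off and go round to the right end with the fingers closed.

Request:
{"method": "servo_tool", "body": {
  "plan": [
    {"xyz": [1,0,0],"twist": [0,0,0],"jaw": 0},
    {"xyz": [2,0,0],"twist": [0,0,0],"jaw": 0},
    {"xyz": [2,0,-3],"twist": [0,0,0],"jaw": 0},
    {"xyz": [2,-1,-6],"twist": [0,0,0],"jaw": 0.5},
    {"xyz": [1,-4,-8],"twist": [0,0,0],"jaw": 1},
    {"xyz": [-1,-7.5,-8],"twist": [0,0,0],"jaw": 1},
    {"xyz": [-3,-11,-8],"twist": [0,0,0],"jaw": 1},
    {"xyz": [-5.2,-14.5,-8],"twist": [0,0,0],"jaw": 1},
    {"xyz": [-5.2,-18,-8],"twist": [0,0,0],"jaw": 1},
    {"xyz": [-5.2,-19.3,-8],"twist": [0,0,0],"jaw": 1}
  ]
}}

```text
time_s: 7.58
tool_pos: [0.5396, -0.2877, 0.2802]
tool_rot: [-179.7, 0.1, 179.2]
force: [-1.9, -0.5, 0.3]
grip_width: 0.0482
grasp_force: 0.0
```

Request:
{"method": "servo_tool", "body": {
  "plan": [
    {"xyz": [0,0,0],"twist": [0,0,0],"jaw": 1},
    {"xyz": [0,0,0],"twist": [0,0,0],"jaw": 1},
    {"xyz": [0,0,0],"twist": [0,0,0],"jaw": 1},
    {"xyz": [0,0,0],"twist": [0,0,0],"jaw": 1}
  ]
}}

```text
time_s: 7.92
tool_pos: [0.5407, -0.2802, 0.2797]
tool_rot: [179.9, 0.0, 179.7]
force: [-0.7, -0.2, 1.1]
grip_width: 0.0215
grasp_force: 0.0
```

Run:
```python
from h import *
c=snap('top','t5'); J=np.array([.54336,.04578,-.008387])
h=cv2.cvtColor(c['img'],cv2.COLOR_RGB2HSV).astype(int)
print(env.get_obs()['tool_pos'],env.get_obs()['grip_width'])
# expected board px from t4 crop (crop origin 200,195)
P=lambda x,y,z:onplane(c,(200+x/4-.4,195+y/4-.4),z)
for q in((361,122),(712,115),(717,228),(361,235)): X=P(*q,.03);print(X,tf(X,J))
X=P(240,170,.058-.0);Y=P(271,170,.058);print('foot',tf(X,J),tf(Y,J))
```

```text
[ 0.54073113 -0.28026306  0.27981367] 0.017745740199200725
[0.58887982 0.03509168 0.03      ] [ 0.04560786 -0.01030618]
[ 0.58633121 -0.24431091  0.03      ] [ 0.04540266 -0.28972032]
[ 0.49644106 -0.24304842  0.03      ] [-0.04449492 -0.28921177]
[0.49880507 0.03781839 0.03      ] [-0.04448659 -0.008335  ]
foot [0.00626356 0.08522438] [0.00577063 0.06098729]
```

Request:
{"method": "servo_tool", "body": {
  "plan": [
    {"xyz": [0,0,2],"twist": [0,0,0],"jaw": 1},
    {"xyz": [0,0,4],"twist": [0,0,0],"jaw": 1},
    {"xyz": [0,0,6],"twist": [0,0,0],"jaw": 1},
    {"xyz": [0,0,7.2],"twist": [0,0,0],"jaw": 1},
    {"xyz": [0,0,7.9],"twist": [0,0,0],"jaw": 1},
    {"xyz": [0,0.7,7.9],"twist": [0,0,0],"jaw": 1},
    {"xyz": [0,1.4,7.9],"twist": [0,0,0],"jaw": 1},
    {"xyz": [0,1.8,7.9],"twist": [0,0,0],"jaw": 1},
    {"xyz": [0,2.2,7.9],"twist": [0,0,0],"jaw": 1},
    {"xyz": [0,2.6,7.9],"twist": [0,0,0],"jaw": 1}
  ]
}}

```text
time_s: 8.8
tool_pos: [0.5411, -0.2557, 0.2018]
tool_rot: [-180.0, 0.1, 179.5]
force: [0.2, 1.1, 0.4]
grip_width: 0.0005
grasp_force: 0.0
```

Request:
{"method": "servo_tool", "body": {
  "plan": [
    {"xyz": [0,0.4,0],"twist": [0,0,0],"jaw": 1},
    {"xyz": [0,0.8,0],"twist": [0,0,0],"jaw": 1},
    {"xyz": [0,1.2,0],"twist": [0,0,0],"jaw": 1},
    {"xyz": [0,1.6,0],"twist": [0,0,0],"jaw": 1},
    {"xyz": [0,2,0],"twist": [0,0,0],"jaw": 1},
    {"xyz": [0,2.4,0],"twist": [0,0,0],"jaw": 1},
    {"xyz": [0,2.8,0],"twist": [0,0,0],"jaw": 1},
    {"xyz": [0,3.2,0],"twist": [0,0,0],"jaw": 1},
    {"xyz": [0,3.6,0],"twist": [0,0,0],"jaw": 1},
    {"xyz": [0,4,0],"twist": [0,0,0],"jaw": 1}
  ]
}}

```text
time_s: 9.63
tool_pos: [0.541, -0.2159, 0.2008]
tool_rot: [180.0, 0.0, 179.5]
force: [0.5, -0.8, 0.3]
grip_width: 0.0001
grasp_force: 0.6
```

Request:
{"method": "servo_tool", "body": {
  "plan": [
    {"xyz": [0,0.3,0],"twist": [0,0,0],"jaw": 1},
    {"xyz": [0,0.6,0],"twist": [0,0,0],"jaw": 1},
    {"xyz": [0,0.9,0],"twist": [0,0,0],"jaw": 1},
    {"xyz": [0,1.2,0],"twist": [0,0,0],"jaw": 1},
    {"xyz": [0,1.5,0],"twist": [0,0,0],"jaw": 1},
    {"xyz": [0,1.8,0],"twist": [0,0,0],"jaw": 1},
    {"xyz": [0,2,0],"twist": [0,0,0],"jaw": 1}
  ]
}}

```text
time_s: 10.22
tool_pos: [0.5411, -0.1958, 0.2007]
tool_rot: [180.0, -0.0, 179.5]
force: [0.0, -0.8, -0.1]
grip_width: 0.0002
grasp_force: 0.4
```

Run:
```python
from h import *
o=env.get_obs();print(o['tool_pos'],o['force'])
s=snap('side','s6')['img'][140:290,220:390,::-1];t=snap('top','t6')['img'][195:275,200:390,::-1]
f=np.zeros((600,790,3),np.uint8);f[:320,:760]=cv2.resize(t,None,fx=4,fy=4,interpolation=cv2.INTER_CUBIC);f[325:595,:306]=cv2.resize(s,(306,270),interpolation=cv2.INTER_CUBIC)
cv2.imwrite('pics/c6.png',f)
```

```text
[ 0.5411429  -0.19580854  0.20069593] [ 0.04369322 -0.77739793 -0.10034709]
```

View pics/c6.png

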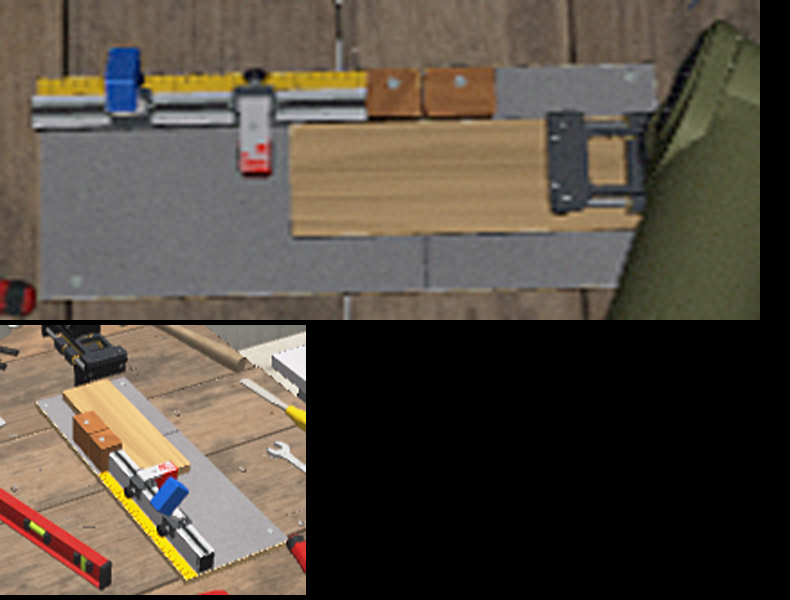

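The board slides along the fence. Its left end is at x≈290 and the red foot's right side is at ≈271, which leaves about 14 mm. I continue slowly.

Request:
{"method": "servo_tool", "body": {
  "plan": [
    {"xyz": [0,0.3,0],"twist": [0,0,0],"jaw": 1},
    {"xyz": [0,0.6,0],"twist": [0,0,0],"jaw": 1},
    {"xyz": [0,0.8,0],"twist": [0,0,0],"jaw": 1},
    {"xyz": [0,1,0],"twist": [0,0,0],"jaw": 1},
    {"xyz": [0,1,0],"twist": [0,0,0],"jaw": 1}
  ]
}}

```text
time_s: 10.73
tool_pos: [0.5413, -0.1857, 0.2007]
tool_rot: [180.0, -0.0, 179.5]
force: [-0.7, 0.7, 0.8]
grip_width: 0.0005
grasp_force: 0.0
```

Request:
{"method": "servo_tool", "body": {
  "plan": [
    {"xyz": [0,0.1,0],"twist": [0,0,0],"jaw": 1},
    {"xyz": [0,0.2,0],"twist": [0,0,0],"jaw": 1},
    {"xyz": [0,0.3,0],"twist": [0,0,0],"jaw": 1}
  ]
}}

```text
time_s: 10.98
tool_pos: [0.5412, -0.1833, 0.2007]
tool_rot: [-180.0, 0.0, 179.5]
force: [0.5, -0.9, -0.4]
grip_width: -0.0
grasp_force: 0.4
```

Request:
{"method": "servo_tool", "body": {
  "plan": [
    {"xyz": [0,0.1,0],"twist": [0,0,0],"jaw": 1},
    {"xyz": [0,0.2,0],"twist": [0,0,0],"jaw": 1},
    {"xyz": [0,0.2,0],"twist": [0,0,0],"jaw": 1}
  ]
}}

```text
time_s: 11.23
tool_pos: [0.5413, -0.181, 0.2007]
tool_rot: [180.0, -0.0, 179.5]
force: [-0.6, -0.4, 0.3]
grip_width: 0.0002
grasp_force: 0.1
```

Request:
{"method": "servo_tool", "body": {
  "plan": [
    {"xyz": [0,0.1,0],"twist": [0,0,0],"jaw": 1},
    {"xyz": [0,0.2,0],"twist": [0,0,0],"jaw": 1},
    {"xyz": [0,0.2,0],"twist": [0,0,0],"jaw": 1}
  ]
}}

```text
time_s: 11.48
tool_pos: [0.5411, -0.1802, 0.2008]
tool_rot: [-179.9, 0.0, 179.5]
force: [-0.2, -4.3, -1.3]
grip_width: 0.0008
grasp_force: 2.0
```

The force rises to 4 N as the board butts the stop. I back off and give one last light press at mid-board against the fence.

Request:
{"method": "servo_tool", "body": {
  "plan": [
    {"xyz": [0,-0.6,0],"twist": [0,0,0],"jaw": 1},
    {"xyz": [0,-2,0],"twist": [0,0,0],"jaw": 1},
    {"xyz": [0,-2,-3],"twist": [0,0,0],"jaw": 1},
    {"xyz": [0,-2,-6],"twist": [0,0,0],"jaw": 1},
    {"xyz": [2,0,-8],"twist": [0,0,0],"jaw": 0},
    {"xyz": [4,4,-8],"twist": [0,0,0],"jaw": 0},
    {"xyz": [6,8,-8],"twist": [0,0,0],"jaw": 0},
    {"xyz": [8,12,-8],"twist": [0,0,0],"jaw": 0},
    {"xyz": [8,14.6,-8],"twist": [0,0,0],"jaw": 0},
    {"xyz": [8,14.6,-8],"twist": [0,0,0],"jaw": 0}
  ]
}}

```text
time_s: 12.32
tool_pos: [0.4612, -0.0254, 0.2808]
tool_rot: [179.7, -0.0, -179.9]
force: [-0.2, 0.8, 1.3]
grip_width: 0.0327
grasp_force: 0.0
```

Request:
{"method": "servo_tool", "body": {
  "plan": [
    {"xyz": [0,0,0],"twist": [0,0,0],"jaw": 0},
    {"xyz": [0,0,0],"twist": [0,0,0],"jaw": 0},
    {"xyz": [0,0,0],"twist": [0,0,0],"jaw": 0},
    {"xyz": [0,0,0],"twist": [0,0,0],"jaw": 0},
    {"xyz": [0,0,0],"twist": [0,0,0],"jaw": 0}
  ]
}}

```text
time_s: 12.73
tool_pos: [0.4627, -0.0338, 0.2807]
tool_rot: [-180.0, -0.0, 179.4]
force: [1.0, 0.2, -0.2]
grip_width: 0.0658
grasp_force: 0.0
```

Request:
{"method": "servo_tool", "body": {
  "plan": [
    {"xyz": [0,0,2],"twist": [0,0,0],"jaw": 0},
    {"xyz": [0,0,4],"twist": [0,0,0],"jaw": 0},
    {"xyz": [0,0,6],"twist": [0,0,0],"jaw": 0},
    {"xyz": [0,0,7.4],"twist": [0,0,0],"jaw": 0},
    {"xyz": [0,0,8],"twist": [0,0,0],"jaw": 0},
    {"xyz": [-0.6,0,8],"twist": [0,0,0],"jaw": 0},
    {"xyz": [-1.2,0,8],"twist": [0,0,0],"jaw": 0},
    {"xyz": [-1.7,0,8],"twist": [0,0,0],"jaw": 0},
    {"xyz": [-2,0,8],"twist": [0,0,0],"jaw": 0},
    {"xyz": [-2.2,0,8],"twist": [0,0,0],"jaw": 0}
  ]
}}

```text
time_s: 13.57
tool_pos: [0.4857, -0.0328, 0.2017]
tool_rot: [180.0, 0.1, 179.5]
force: [0.3, 0.2, -0.3]
grip_width: 0.0868
grasp_force: 0.0
```

Request:
{"method": "servo_tool", "body": {
  "plan": [
    {"xyz": [-0.1,0,0],"twist": [0,0,0],"jaw": 0},
    {"xyz": [-0.2,0,0],"twist": [0,0,0],"jaw": 0},
    {"xyz": [-0.3,0,0],"twist": [0,0,0],"jaw": 0},
    {"xyz": [-0.4,0,0],"twist": [0,0,0],"jaw": 0}
  ]
}}

```text
time_s: 13.9
tool_pos: [0.4873, -0.0328, 0.2004]
tool_rot: [180.0, -0.2, 179.5]
force: [-6.7, 0.1, 4.6]
grip_width: 0.0873
grasp_force: 3.6
```

Request:
{"method": "servo_tool", "body": {
  "plan": [
    {"xyz": [0.6,0,0],"twist": [0,0,0],"jaw": 0},
    {"xyz": [2.5,0,0],"twist": [0,0,0],"jaw": 0},
    {"xyz": [2.5,0,-3],"twist": [0,0,0],"jaw": 0},
    {"xyz": [2.5,0,-7],"twist": [0,0,0],"jaw": 0},
    {"xyz": [2.5,0,-11],"twist": [0,0,0],"jaw": 0},
    {"xyz": [2.5,1,-15],"twist": [0,0,0],"jaw": 0},
    {"xyz": [2.5,3,-18],"twist": [0,0,0],"jaw": 0},
    {"xyz": [2.5,6,-20],"twist": [0,0,0],"jaw": 0},
    {"xyz": [2.5,10,-20],"twist": [0,0,0],"jaw": 0},
    {"xyz": [2.5,14,-20],"twist": [0,0,0],"jaw": 0}
  ]
}}

```text
time_s: 14.73
tool_pos: [0.465, 0.1081, 0.4033]
tool_rot: [179.8, 0.4, 179.4]
force: [1.5, -0.6, -0.9]
grip_width: 0.0869
grasp_force: 0.0
```

Request:
{"method": "servo_tool", "body": {
  "plan": [
    {"xyz": [0,4,0],"twist": [0,0,0],"jaw": 0},
    {"xyz": [0,8,0],"twist": [0,0,0],"jaw": 0},
    {"xyz": [0,12,0],"twist": [0,0,0],"jaw": 0},
    {"xyz": [1,16,0],"twist": [0,0,0],"jaw": 0},
    {"xyz": [3,20,0],"twist": [0,0,0],"jaw": 0},
    {"xyz": [5,24,0],"twist": [0,0,0],"jaw": 0},
    {"xyz": [7,28,0],"twist": [0,0,0],"jaw": 0},
    {"xyz": [8,30,0],"twist": [0,0,0],"jaw": 0},
    {"xyz": [8,30,0],"twist": [0,0,0],"jaw": 0}
  ]
}}

```text
time_s: 15.48
tool_pos: [0.3817, 0.415, 0.4006]
tool_rot: [179.7, -0.1, -179.8]
force: [-1.2, 1.0, 0.3]
grip_width: 0.0872
grasp_force: 0.0
```

Run:
```python
from h import *
o=env.get_obs();print(o['tool_pos'],o['force'])
s=snap('side','s7')['img'][180:270,230:350,::-1];t=snap('top','t7')['img'][200:270,220:345,::-1]
f=np.zeros((600,790,3),np.uint8);f[:336,:600]=cv2.resize(t,None,fx=4.8,fy=4.8,interpolation=cv2.INTER_CUBIC);f[340:595,:340]=cv2.resize(s,(340,255),interpolation=cv2.INTER_CUBIC)
w=cv2.imread('pics/top0.png'); b=cv2.imread('pics/t7.png'); f[340:595,400:740]=cv2.resize(b[40:290,140:480],(340,255))
cv2.imwrite('pics/c7.png',f)
```

```text
[0.38174517 0.41499429 0.40062069] [-1.16308031  0.95729827  0.33069201]
```

View pics/c7.png

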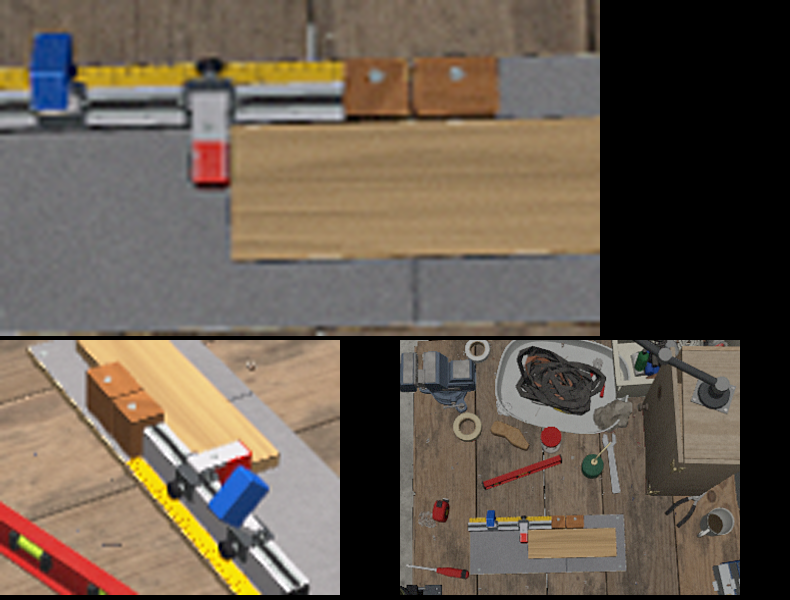

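The board's left end is at x≈231 and the foot's right side at ≈229. Allowing for the height difference, they are touching. The back edge is flush on the fence, blue is still back and the tools haven't moved. Handing in.

```bash
python3 -c "
from cell import env
print(env.sign_off())"
```

```text
the job is handed in; nothing more can be done
None
```

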